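Empty the covered rinse basket into the parts tray

ROBOT

A 7-joint arm with a two-finger parallel gripper is mounted at the origin on the work surface; the furniture and walls round the work are solid. World frame = base frame: x ahead of the robot, y to its left, z up, the work surface at z = 0. Lengths are in m, angles in rad, forces in N, time in s.
With the tool pointing down it reaches from about 0.425 to 0.925 m from the base axis. Payload 6.8 kg.
Tool frame: the origin (TCP) lies midway between the tips of the shut fingers; the grasp point (between the pads) lies 19 mm behind it; z points along the fingers, y is the line along which they close (so a half turn about z gives the same grasp; the last joint's range is limited). The gripper opens to 85 mm and grips with 20 to 120 N. Pads are 22 mm wide; open, the fingers measure 114 mm over their backs; the gripper's body (76 mm by 85 mm) begins 54 mm behind the grasp point. The pads swing forward as they close: fully open they stand 13 mm farther back than shut.
Start: joints at [1.159, 0.477, 0.022, 1.555, -0.011, 1.109, -0.083], TCP at [0.202, -0.644, 0.231] pointing down, gripper open.
Joint ranges: [-2.96, 2.96], [-0.34, 2.1], [-1.41, 1.46], [0.24, 2.44], [-1.37, 4.51], [0.17, 1.92], [-2.96, 2.96]. Speed limits (rad/s): [2.39, 2.39, 3.14, 3.14, 3.14, 3.14, 3.14].

INTERFACE

Orientations are given as a unit quaternion [w, x, y, z].
In Python, from station import * gives the robot as it stands.
- The arm moves only by the shell command python3 -m creep 'ROWS' [FORCE]. ROWS is JSON, a list of rows, each a list of 7 numbers: the gripper command: -1 is shut, 1 is fully open, values between are in proportion, then the shift along the world's x, y, z in mm, then the turn, a rotation vector about the world's x, y, z in rad. A call has 1 to 5 rows; each row shifts and turns the commanded pose from where the row before left it; what a row does not reach is not made up. A row lasts 1/8 s, in which the tool goes at most 62.5 mm and 10.7 degrees, less where a joint would pass 70% of its speed; a pose out of reach is approached as far as the arm can. A call is refused whole if a number of a shift passes 62.5 or a number of a turn 0.188, either way. A call with a gripper value outside its range is refused whole. The fingers move at their own pace and stop on an object; FORCE is the grip in N (left out, the last holds). Time passes only in rows, so rows that do not move let the fingers close. It gives the time, the measured TCP pose, the force, the opening and the grip force at its end, in the units of the state.
- get_obs(): the state, without advancing time (a new reading comes with each control period).
- read_camera(name): name is "scene" or "side" or "wrist"; returns (picture, depth): 400x640x3 uint8, red, green, blue; 400x640 float32, m along the optical axis (not along the pixel's ray), 0 where there is no reading.
- camera_params(name): a dict with "intrinsics" (3x3 intrinsics, pixels), "k1" (the pictures are not rectified: a ray, as slopes to the right and down, at radius r is drawn at 1 + k1 r^2 times it, then the intrinsics apply), "cam_to_world" (4x4, takes a point from camera to world coordinates); the wrist camera has in their place "mount" (4x4, takes a point from camera to tool coordinates, whose origin is the TCP and whose axes are the flange's). Camera axes: x right, y up, looking along -z (the intrinsics and any distortion apply to the point x, -y, -z); pixel columns grow to the right and rows downward; lengths in m; the calibration is good to about 2 mm. A picture is of the moment at which its call begins: read the wrist's pose just before it. camera_params takes no time and is no camera call.
- hand_in(): hands the job in; it is judged then, once.
The state is a dict: "t": time; "q": joint angles; "joint_vel": joint speeds; "joint_torque": joint torques, N m; "eef_pos": TCP position; "tool_rot": TCP orientation; "contact_force": force on the tool from outside, world axes, zero at the start; "torque": the same for the moment, N m; "gripper_width": opening from 0.0 (shut) to 1.0 (fully open); "grasp_force": force on a finger pad.
Only numpy, scipy, OpenCV 4.12 (cv2) and the standard library are available. Lean on these libraries where they do the work, as an engineer would, in place of code of your own. Each camera call takes 0.05 s, during which the arm holds its last target. There are 200 camera calls.

TASK

Take the lid off the mesh rinse basket and lay it down on the desk. Then pick up the basket and tip the three steel balls out over its spout into the steel tray without the gripper touching them, stand the empty basket upright on its rubber drip mat again and put the lid back on so that it sits fully home. Leave the other things on the desk where they are.

Things in the scene. Friction and masses are not known exactly. Their poses are not given: they have to be found in the camera images.
- basket: Loose steel wire-mesh basket, 0.32 kg plus balls: box 126 mm long (its x), 66 wide (y), 62 high, walls and floor 3 mm. Origin: centre of the box's underside, z up. The -x end wall has a notch 55 mm wide, open to the rim; from x = -13 mm the floor rises at 16 degrees through it to a spout lip at x = -74, z = 20 mm. Spout down by 45 degrees, the balls roll out. Starts on the mat, lid on, spout roughly toward the robot.
- basket_grip (a point): Point between the two plain flat plates (each 56 mm long, full height) in the middle of the basket's long sides, where it is gripped across its 66 mm width (along its y) from above with the lid off; 42 mm above the underside, 4 mm from the origin along +x, 20 mm below the rim. Axes as the basket's.
- lid: Loose steel lid, 0.12 kg, only resting on the basket: plate 130 (its x) by 72 mm (y), 3 thick. Below it a skirt, 112 by 54 mm and 8 deep, drops with 3 to 4 mm play each side into the basket's 120 by 60 mm mouth. Origin: centre of the skirt's lower edge, z up. Seated, it lies 54 mm above the basket's origin, x axes parallel (a half turn fits too).
- lid_handle (a point): Centre of the lid's black bar handle, 40 mm above the lid's origin: bar 70 mm long (the lid's x), 14 mm wide (y), 12 mm high, 23 mm clear of the plate below it, on two thin posts. Axes as the lid's.
- tray: Fixed open steel parts tray (held by its magnetic foot), 170 mm (its x) by 150 mm (its y), walls 3 mm thick and 45 mm high, floor 3 mm thick. Origin: centre of its underside.
- drip_mat: Fixed flat black rubber mat on the desk, 200 mm (its x) by 130 mm (its y), 4 mm thick. Origin: centre of its underside. Mat and tray stand left and right of the robot's middle line, either way round; the desk between them is free for the lid.
- ball0_center (a point): Centre of one of three equal loose bearing balls, bright steel, 26 mm diameter, 0.07 kg, in the basket at the start.
- ball1_center (a point): Centre of one of three equal loose bearing balls, bright steel, 26 mm diameter, 0.07 kg, in the basket at the start.
- ball2_center (a point): Centre of one of three equal loose bearing balls, bright steel, 26 mm diameter, 0.07 kg, in the basket at the start.
- low_tub: Bystander, loose: round yellow tub, 57 mm across, 36 mm high, toward the back between mat and tray. Origin: centre of its underside.
- tall_tub: Bystander, loose: round orange tub, 62 mm across, 44 mm high, at the far right. Origin: centre of its underside. (Pliers, cutters, tape and pen on the near part of the desk are low, fixed and out of the way.)

How it is judged:
By the outcome, as a careful person would: the job done as asked, in the order asked, and still so for the second after the job is handed in, with the robot touching nothing.
It also fails if it takes over 72 s, if anything falls off the work surface, if the arm or the gripper's body presses on something with over 40 N, if the wrist force passes 120 N, or if a joint passes its speed limit or range.

## Working session

There is one attempt and no reset: what is moved stays moved. The work goes in short steps, Python scripts to look and compute and a shell command to move; the robot and the scene stay as the last step left them, time stands still between calls to the robot, and variables do not carry over. Pictures are saved under pics/ and viewed, at most 10 in all, crops included, and the job is handed in when it is done.

```bash
ls; mkdir -p pics; cat > h.py <<'E'
from station import *
import numpy as np, cv2
from scipy.spatial.transform import Rotation as R
def cloud(name):
    o=get_obs(); rgb,d=read_camera(name); p=camera_params(name)
    K=np.array(p["intrinsics"]); h,w=d.shape
    u,v=np.meshgrid(np.arange(w),np.arange(h))
    k=float(p["k1"]); pts=np.stack([u,v],-1).reshape(-1,1,2).astype(np.float64)
    n=cv2.undistortPointsIter(pts,K,np.array([k,0,0,0.]),None,None,(3,50,1e-9)).reshape(h,w,2)
    P=np.stack([n[...,0]*d,-n[...,1]*d,-d],-1)
    if "cam_to_world" in p: T=np.array(p["cam_to_world"])
    else:
        q=o["tool_rot"]; T=np.eye(4); T[:3,:3]=R.from_quat([q[1],q[2],q[3],q[0]]).as_matrix(); T[:3,3]=o["eef_pos"]; T=T@np.array(p["mount"])
    W=P@T[:3,:3].T+T[:3,3]; W[d<=0]=np.nan
    return rgb,W
def save(n,rgb): cv2.imwrite("pics/"+n,rgb[...,::-1])
def st():
    o=get_obs(); q=o["tool_rot"]; M=R.from_quat([q[1],q[2],q[3],q[0]]).as_matrix()
    print("t",o["t"],"p",np.round(o["eef_pos"],4),"y",np.round(M[:,1],3),"z",np.round(M[:,2],3),"F",np.round(o["contact_force"],1),"w",o["gripper_width"],"g",o["grasp_force"],"q",np.round(o["q"],2))
E
python3 - <<'E'
from h import *
st()
a,W=cloud("scene"); b,V=cloud("side")
np.save("W.npy",W);np.save("V.npy",V);save("scene0.png",a);save("side0.png",b)
for n in("scene","side"): print(np.round(camera_params(n)["cam_to_world"],2))
E
```

```text
pics
t 0.0 p [ 0.2017 -0.6436  0.2303] y [ 0.299 -0.954 -0.002] z [-0.001  0.002 -1.   ] F [0.7 0.4 0.3] w 1.0015052982574006 g 0.0 q [ 1.16  0.48  0.02  1.56 -0.01  1.11 -0.08]
[[ 0.61  0.35 -0.7  -0.3 ]
 [-0.79  0.26 -0.56 -0.7 ]
 [-0.01  0.9   0.44  0.54]
 [ 0.    0.    0.    1.  ]]
[[ 0.98  0.09 -0.15  0.29]
 [-0.17  0.58 -0.8  -0.95]
 [ 0.02  0.81  0.58  0.7 ]
 [ 0.    0.    0.    1.  ]]
```

View pics/scene0.png

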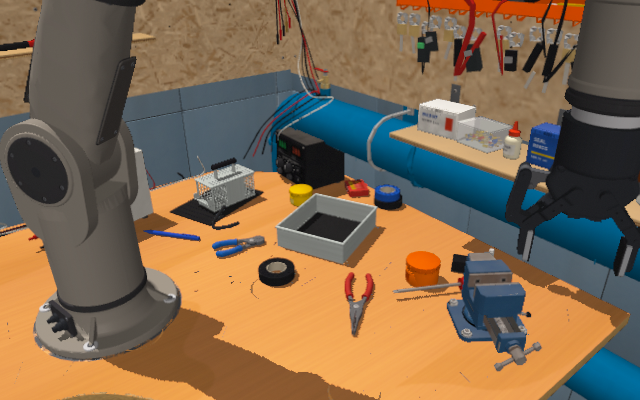

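View pics/side0.png

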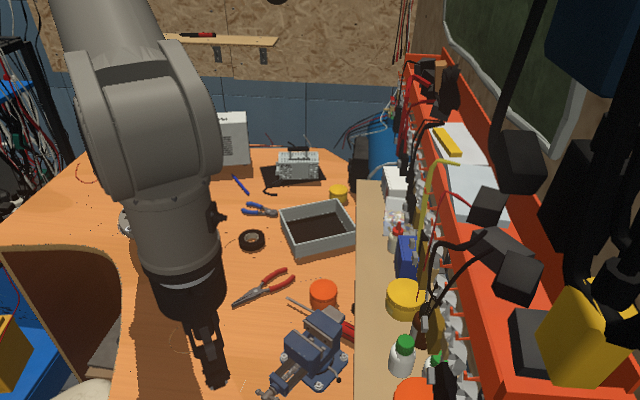

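Scene view: the lidded basket is at about (225,183) on its mat, with the handle at (222,165). The tray is at (327,228), the yellow tub at (300,195) and the orange tub at (422,268). Next I'll measure them.

```bash
python3 - <<'E'
from h import *
W=np.load("W.npy");V=np.load("V.npy")
a=cv2.imread("pics/scene0.png");b=cv2.imread("pics/side0.png")
for n,P in(("scene",W),("side",V)):
    for zlo,zhi,tag in((.055,.066,"lidplate"),(.085,.12,"handle"),(.035,.050,"trayrim"),(.0025,.03,"low")):
        m=(P[...,2]>zlo)&(P[...,2]<zhi)&(P[...,0]>.25)&(P[...,0]<.95)&(P[...,1]<.5)&(P[...,1]>-.5)
        mm=cv2.connectedComponentsWithStats(m.astype(np.uint8))
        for i in range(1,mm[0]):
            if mm[2][i,4]<60: continue
            Q=P[mm[1]==i]; r=cv2.minAreaRect((Q[:,:2]*1000).astype(np.float32))
            print(n,tag,mm[2][i],np.round(Q.mean(0),3),"rect",np.round(r[0]),np.round(r[1]),round(r[2],1),"z",np.round(np.percentile(Q[:,2],[5,95]),3))
print(W[166:168,215:232].round(3)[0]); print(W[175:176,205:245:4].round(3)[0])
E
```

```text
scene lidplate [144 136 111  30 413] [0.504 0.354 0.061] rect [512. 351.] [ 15. 333.] 75.6 z [0.056 0.065]
scene lidplate [276 154  69  20 305] [0.593 0.042 0.06 ] rect [594.  46.] [ 93. 185.] 23.3 z [0.056 0.065]
scene lidplate [211 173  43  20 151] [0.41  0.118 0.061] rect [411. 119.] [ 10. 125.] 85.0 z [0.056 0.065]
scene handle [ 134  113  141   43 1614] [0.522 0.349 0.103] rect [540. 344.] [ 16. 427.] 74.6 z [0.087 0.118]
scene handle [271 126  76  37 829] [0.594 0.046 0.102] rect [615.  81.] [116. 310.] 0.1 z [0.087 0.118]
scene handle [211 157  26  16 170] [0.412 0.147 0.1  ] rect [414. 148.] [15. 69.] 82.9 z [0.088 0.106]
scene handle [466 252  25  26 376] [ 0.381 -0.488  0.09 ] rect [ 381. -484.] [80. 32.] 0.6 z [0.087 0.091]
scene trayrim [146 141 106  32 538] [0.5   0.355 0.042] rect [510. 353.] [ 16. 324.] 75.6 z [0.036 0.049]
scene trayrim [345 154 174  82 992] [ 0.662 -0.28   0.042] rect [ 675. -233.] [542.  11.] 74.9 z [0.036 0.049]
scene trayrim [276 163  69  19 346] [0.596 0.023 0.043] rect [592.  39.] [ 83. 181.] 28.6 z [0.036 0.049]
scene trayrim [222 176  32  19 1
[... 4430 characters left out ...]
20 176] [ 0.434 -0.488  0.023] rect [ 435. -484.] [32. 25.] 76.3 z [0.01  0.029]
[[ 0.385  0.147  0.103]
 [ 0.388  0.147  0.102]
 [ 0.392  0.149  0.1  ]
 [ 0.395  0.148  0.099]
 [ 0.394  0.143  0.101]
 [ 0.398  0.144  0.099]
 [ 0.4    0.144  0.098]
 [ 0.407  0.148  0.095]
 [ 0.409  0.147  0.094]
 [ 0.569  0.335 -0.005]
 [ 0.572  0.333 -0.005]
 [ 0.578  0.335 -0.008]
 [ 0.576  0.329 -0.006]
 [ 0.582  0.331 -0.008]
 [ 0.457  0.181  0.07 ]
 [ 0.459  0.18   0.07 ]
 [ 0.46   0.177  0.07 ]]
[[0.384 0.187 0.07 ]
 [0.388 0.178 0.071]
 [0.396 0.172 0.07 ]
 [0.39  0.15  0.077]
 [0.405 0.154 0.071]
 [0.413 0.148 0.07 ]
 [0.416 0.136 0.072]
 [0.425 0.133 0.069]
 [0.427 0.121 0.072]
 [0.436 0.116 0.069]]
```

```bash
python3 - <<'E'
from h import *
W=np.load("W.npy");V=np.load("V.npy")
a=cv2.imread("pics/scene0.png").reshape(-1,3);b=cv2.imread("pics/side0.png").reshape(-1,3)
# top-down orthophoto, 1.25 mm/px, x .25..1.0 up, y .4..-.5
im=np.zeros((600,720,3),np.uint8); H=np.full((600,720),-1.)
for P,c in((V.reshape(-1,3),b),(W.reshape(-1,3),a)):
    ok=np.isfinite(P[:,0])&(P[:,2]<.2)&(P[:,2]>-.03); P=P[ok];c=c[ok]
    i=((1.0-P[:,0])/.00125).astype(int); j=((.4-P[:,1])/.00125).astype(int)
    k=(i>0)&(i<599)&(j>0)&(j<719)
    for s in np.argsort(P[:,2]):
        if k[s]: 
            cv2.rectangle(im,(j[s]-1,i[s]-1),(j[s]+1,i[s]+1),c[s].tolist(),-1)
for y in np.arange(.4,-.5,-.1): cv2.putText(im,f"{y:.1f}",(int((.4-y)/.00125),598),0,.35,(255,255,255))
for x in np.arange(.3,1,.1): cv2.putText(im,f"{x:.1f}",(0,int((1-x)/.00125)),0,.35,(255,255,255)); cv2.line(im,(0,int((1-x)/.00125)),(720,int((1-x)/.00125)),(80,80,80),1)
for y in np.arange(.4,-.5,-.1): cv2.line(im,(int((.4-y)/.00125),0),(int((.4-y)/.00125),600),(80,80,80),1)
cv2.imwrite("pics/top.png",im)
# mat: dark, z .001-.009
P=W.reshape(-1,3); m=(a.max(1)<50)&(P[:,2]>-.002)&(P[:,2]<.012)&(P[:,0]<.56)&(P[:,0]>.3)&(P[:,1]>.05)&(P[:,1]<.27)
r=cv2.minAreaRect((P[m][:,:2]*1000).astype(np.float32)); print("mat",m.sum(),r)
# lid plate fits z .066-.074
for P in(W,V):
    P=P.reshape(-1,3); m=(P[:,2]>.064)&(P[:,2]<.076)&(abs(P[:,0]-.413)<.09)&(abs(P[:,1]-.148)<.06)
    print("lid",m.sum(),cv2.minAreaRect((P[m][:,:2]*1000).astype(np.float32)),np.median(P[m],0))
    m=(P[:,2]>.09)&(P[:,2]<.115)&(abs(P[:,0]-.413)<.06)&(abs(P[:,1]-.148)<.03)
    Q=P[m]; c=Q.mean(0); u=np.linalg.svd(Q[:,:2]-c[:2],full_matrices=False)[2][0]; print("handle",m.sum(),c,np.degrees(np.arctan2(u[1],u[0])))
E
```

```text
mat 731 ((387.9551696777344, 156.76065063476562), (194.85655212402344, 135.760498046875), 10.06872272491455)
lid 688 ((414.30718994140625, 149.802734375), (74.88636016845703, 133.49081420898438), 82.76065826416016) [0.40739485 0.14371217 0.07007595]
handle 159 [0.41137623 0.14674671 0.10089782] 173.21203096163694
lid 449 ((413.7095642089844, 150.27386474609375), (77.1501693725586, 128.947265625), 83.31464385986328) [0.4134508  0.14599115 0.06696303]
handle 96 [0.41458725 0.1460327  0.09832216] 175.72859586737098
```

View pics/top.png

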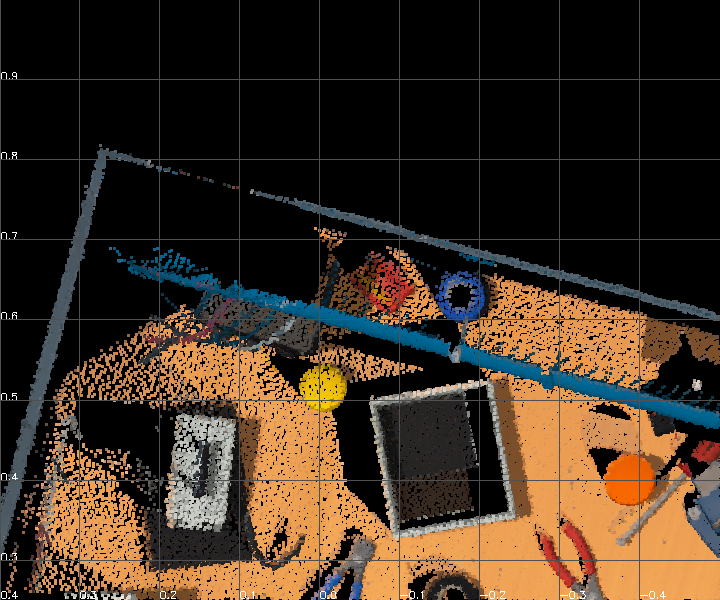

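The top view shows the mat at y .08 to .22 and the tray's left edge at y ≈ -.08, so the gap between them is free. I'll lay the lid crosswise there at about (.43, 0), and move above the handle first.

```bash
python3 -m creep '[[0.2,36,49,0,0,0,-0.1],[0.2,36,49,0,0,0,-0.1],[0.2,36,49,0,0,0,-0.1],[0.2,36,49,0,0,0,-0.114],[0.2,34,48,0,0,0,0]]' 40; python3 -m creep '[[0.2,13,60,0,0,0,0],[0.2,13,60,0,0,0,0],[0.2,13,60,0,0,0,0],[0.2,13,60,0,0,0,0],[0.2,8,60,0,0,0,0]]';python3 -m creep '[[0.2,0,60,0,0,0,0],[0.2,0,60,0,0,0,0],[0.2,-10,60,-10,0,0,0],[0.2,-17,67,-20,0,0,0],[0.2,0,0,-20,0,0,0]]'; python3 -c "
from h import *
st()"
```

```text
t: 0.72
eef_pos: [0.3809, -0.3981, 0.2311]
tool_rot: [-0.0, 0.998, -0.056, -0.0]
contact_force: [0.9, -0.5, -0.2]
gripper_width: 0.6
grasp_force: 0.0
t: 1.35
eef_pos: [0.4401, -0.0981, 0.2313]
tool_rot: [0.0, 0.998, -0.055, 0.0]
contact_force: [1.0, 0.5, -0.4]
gripper_width: 0.602
grasp_force: 0.0
t 1.35 p [ 0.4401 -0.0981  0.2313] y [-0.11  -0.994  0.   ] z [ 0. -0. -1.] F [ 1.   0.5 -0.4] w 0.6016963273642386 g 0.0 q [ 0.3   0.12 -0.23  2.05  0.03  0.97 -1.63]out of range: a shift must lie within [-62.5, 62.5]
```

```bash
python3 -m creep '[[0.2,0,60,0,0,0,0],[0.2,0,60,0,0,0,0],[0.2,-12,60,-10,0,0,0],[0.2,-15,50,-10,0,0,0],[0.2,0,15,-10,0,0,0]]'; python3 - <<'E'
from h import *
st()
a,W=cloud("wrist"); save("w1.png",a)
P=W.reshape(-1,3)
for lo,hi in((.09,.112),(.062,.08)):
    m=(P[:,2]>lo)&(P[:,2]<hi)&(abs(P[:,0]-.413)<.1)&(abs(P[:,1]-.148)<.07)
    if m.sum()>20: print(lo,m.sum(),cv2.minAreaRect((P[m][:,:2]*1000).astype(np.float32)),np.median(P[m],0))
E
```

```text
t: 1.98
eef_pos: [0.4114, 0.1482, 0.2011]
tool_rot: [-0.0, 0.999, -0.052, -0.0]
contact_force: [0.5, 0.2, 0.6]
gripper_width: 0.601
grasp_force: 0.0
t 1.975 p [0.4114 0.1482 0.2011] y [-0.104 -0.995 -0.001] z [-0.     0.001 -1.   ] F [0.5 0.2 0.6] w 0.6010196581858975 g 0.0 q [-0.06  0.15 -0.47  2.1   0.09  0.9  -2.25]
0.09 1485 ((415.3520202636719, 150.83493041992188), (13.972652435302734, 68.67559051513672), 83.49590301513672) [0.41758095 0.15075849 0.10216556]
0.062 9900 ((414.423828125, 151.03909301757812), (72.10115814208984, 130.06124877929688), 83.52902221679688) [0.42518467 0.14786378 0.06775103]
```

View pics/w1.png

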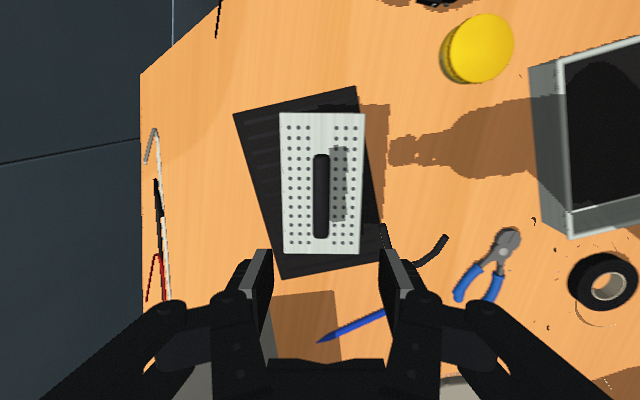

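Wrist view: the lid is centred at about (322,190) and the handle runs vertically at (321,196). The mat is yawed relative to the basket. The handle is at (.415,.151), so I'm descending onto it.

```bash
python3 -m creep '[[0.2,4,3,-40,0,0,0],[0.2,0,0,-40,0,0,0],[0.2,0,0,-30,0,0,0],[0.2,0,0,-12,0,0,0],[-1,0,0,0,0,0,0]]' 40; python3 -m creep '[[-1,0,0,0,0,0,0],[-1,0,0,0,0,0,0],[-1,0,0,0,0,0,0],[-1,0,0,6,0,0,0],[-1,0,0,10,0,0,0]]'
```

```text
t: 2.65
eef_pos: [0.4168, 0.1474, 0.0792]
tool_rot: [0.0, 0.998, -0.055, -0.0]
contact_force: [-0.2, -0.1, -0.0]
gripper_width: 0.399
grasp_force: 0.0
t: 3.28
eef_pos: [0.4166, 0.1478, 0.0958]
tool_rot: [0.0, 0.998, -0.055, -0.0]
contact_force: [-0.1, 0.3, -1.0]
gripper_width: 0.158
grasp_force: 39.1
```

```bash
python3 -m creep '[[-1,0,0,35,0,0,0],[-1,0,0,35,0,0,0],[-1,5,-30,0,0,0,0.18],[-1,5,-30,0,0,0,0.18],[-1,5,-30,0,0,0,0.18]]'; python3 -m creep '[[-1,0,-30,0,0,0,0.18],[-1,0,-25,0,0,0,0.18],[-1,0,0,0,0,0,0.18],[-1,0,0,0,0,0,0.18],[-1,0,0,0,0,0,0.18]]';  python3 -m creep '[[-1,0,0,0,0,0,0.18],[-1,0,0,0,0,0,0.07],[-1,0,0,0,0,0,0]]'; python3 - <<'E'
from h import *
st()
a,W=cloud("wrist"); save("w2.png",a)
a,V=cloud("scene"); save("s2.png",a); np.save("V2.npy",V)
np.save("W2.npy",W)
P=V.reshape(-1,3)
m=(P[:,0]>.32)&(P[:,0]<.5)&(abs(P[:,1]-.15)<.06)
for lo,hi in((.06,.07),):
    k=m&(P[:,2]>lo)&(P[:,2]<hi); print("rim",k.sum(),cv2.minAreaRect((P[k][:,:2]*1000).astype(np.float32)))
E
```

```text
t: 3.9
eef_pos: [0.4319, 0.0568, 0.166]
tool_rot: [0.0, 0.976, 0.216, 0.0]
contact_force: [-0.1, -0.0, -1.0]
gripper_width: 0.152
grasp_force: 39.2
t: 4.53
eef_pos: [0.4316, 0.0026, 0.1658]
tool_rot: [0.0, 0.785, 0.619, -0.0]
contact_force: [0.8, -0.2, -0.5]
gripper_width: 0.154
grasp_force: 39.2
t: 4.9
eef_pos: [0.4317, 0.0027, 0.1657]
tool_rot: [0.0, 0.704, 0.71, -0.0]
contact_force: [-0.9, -0.3, -1.0]
gripper_width: 0.151
grasp_force: 39.2
t 4.9 p [0.4317 0.0027 0.1657] y [1.    0.008 0.   ] z [ 0. -0. -1.] F [-0.9 -0.3 -1. ] w 0.15091964354858717 g 39.163987040519714 q [ 0.41  0.22 -0.62  2.14  0.17  0.83 -0.31]
rim 294 ((414.8787536621094, 149.59548950195312), (70.98405456542969, 128.82025146484375), 84.253173828125)
```

View pics/w2.png

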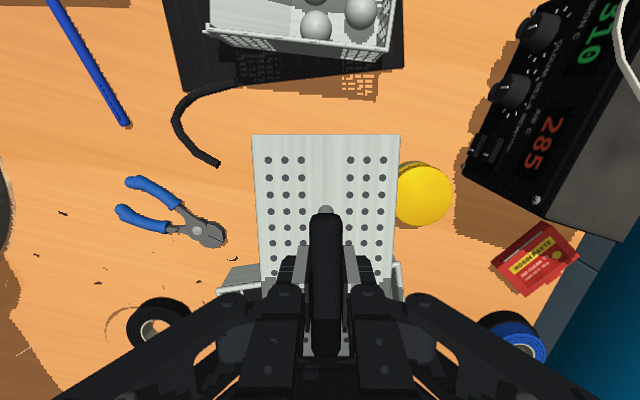

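The lid is held level over the gap, clear of the tub at (425,193), so I'm lowering it.

```bash
python3 -m creep '[[-1,0,0,-45,0,0,0],[-1,0,0,-45,0,0,0],[-1,0,0,-30,0,0,0],[-1,0,0,-15,0,0,0],[-1,0,0,-5,0,0,0]]'; python3 -m creep '[[-1,0,0,-3,0,0,0],[-1,0,0,-1.5,0,0,0],[-1,0,0,0,0,0,0]]'
```

```text
t: 5.62
eef_pos: [0.432, 0.003, 0.025]
tool_rot: [-0.0, 0.704, 0.71, -0.0]
contact_force: [0.6, -0.6, -0.9]
gripper_width: 0.158
grasp_force: 39.2
t: 6.0
eef_pos: [0.4328, 0.0029, 0.0225]
tool_rot: [0.001, 0.704, 0.71, 0.0]
contact_force: [-3.8, -0.9, 14.2]
gripper_width: 0.154
grasp_force: 41.1
```

```bash
python3 -m creep '[[-0.4,0,0,0,0,0,0],[-0.4,0,0,0,0,0,0],[-0.4,0,0,40,0,0,0],[-0.4,0,0,60,0,0,0],[0.5,0,0,60,0,0,-0.18]]'; python3 -m creep '[[1,0,25,20,0,0,-0.18],[1,0,30,10,0,0,-0.18],[1,0,30,0,0,0,-0.18],[1,0,30,0,0,0,-0.18],[1,-5,20,0,0,0,-0.18]]'; python3 -m creep '[[1,-5,0,0,0,0,-0.18],[1,-3,0,0,0,0,-0.18],[1,0,0,0,0,0,-0.18],[1,0,0,0,0,0,-0.06],[1,0,0,0,0,0,0]]'; python3 - <<'E'
from h import *
st()
a,W=cloud("wrist"); save("w3.png",a); np.save("W3.npy",W)
P=W.reshape(-1,3)
m=(P[:,0]>.32)&(P[:,0]<.52)&(abs(P[:,1]-.15)<.07)
k=m&(P[:,2]>.055)&(P[:,2]<.075); print("rim",k.sum(),cv2.minAreaRect((P[k][:,:2]*1000).astype(np.float32)),np.median(P[k],0))
k=m&(P[:,2]>.002)&(P[:,2]<.05); print("in",k.sum())
c=a.reshape(-1,3).max(1); k=(c<45)&(abs(P[:,2]-.004)<.006)&(P[:,0]>.28)&(P[:,0]<.52)&(P[:,1]>.06)&(P[:,1]<.25)
print("mat",k.sum(),cv2.minAreaRect((P[k][:,:2]*1000).astype(np.float32)))
k=(P[:,2]>.006)&(P[:,2]<.018)&(abs(P[:,0]-.43)<.1)&(abs(P[:,1])<.075); print("lid",k.sum(),cv2.minAreaRect((P[k][:,:2]*1000).astype(np.float32)))
E
```

```text
t: 6.62
eef_pos: [0.4315, 0.0029, 0.1825]
tool_rot: [-0.001, 0.766, 0.643, 0.0]
contact_force: [1.1, 0.5, -0.9]
gripper_width: 0.498
grasp_force: 0.0
t: 7.25
eef_pos: [0.4269, 0.1394, 0.2111]
tool_rot: [-0.0, 0.97, 0.245, 0.0]
contact_force: [0.1, 0.1, -0.4]
gripper_width: 1.002
grasp_force: 0.0
t: 7.88
eef_pos: [0.4189, 0.1379, 0.2109]
tool_rot: [0.0, 0.999, -0.05, 0.0]
contact_force: [-1.0, 0.9, 0.3]
gripper_width: 0.999
grasp_force: 0.0
t 7.875 p [0.4189 0.1379 0.2109] y [-0.099 -0.995  0.   ] z [ 0. -0. -1.] F [-1.   0.9  0.3] w 0.9992631197429273 g 0.0 q [ 0.05  0.15 -0.55  2.08  0.1   0.93 -2.23]
rim 1314 ((414.4991760253906, 150.73146057128906), (66.11314392089844, 126.36351776123047), 84.59076690673828) [0.43407499 0.15205222 0.06435941]
in 13946
mat 9593 ((390.980224609375, 148.65542602539062), (207.8539581298828, 153.8919677734375), 6.636047840118408)
lid 7808 ((430.109130859375, -4.894844055175781), (199.4702911376953, 140.16116333007812), 0.01774940825998783)
```

View pics/w3.png

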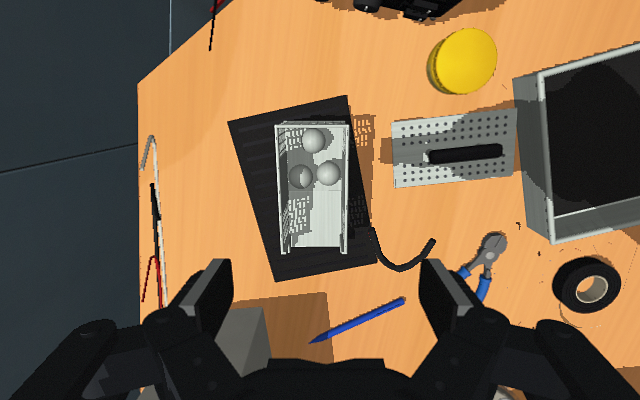

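The basket is open with the balls at about (313,140), (300,175) and (328,175), and the lid is flat at (455,148). The grip point is near (.4185,.150), so I'm going down to grip it.

```bash
python3 -m creep '[[1,0,12.5,-40,0,0,0],[1,0,0,-50,0,0,0],[1,0,0,-45,0,0,0],[1,0,0,-35,0,0,0],[1,0,0,-15,0,0,0]]' 80; python3 -m creep '[[1,0,0,-7,0,0,0],[-1,0,0,0,0,0,0],[-1,0,0,0,0,0,0],[-1,0,0,0,0,0,0],[-1,0,0,0,0,0,0]]'; python3 -m creep '[[-1,0,0,15,0,0,0],[-1,0,0,25,0,0,0],[-1,0,0,40,0,0,0],[-1,0,0,40,0,0,0],[-1,0,0,0,0,0,0]]'
```

```text
t: 8.55
eef_pos: [0.418, 0.15, 0.0242]
tool_rot: [0.0, 0.999, -0.05, -0.001]
contact_force: [0.3, -0.5, -0.4]
gripper_width: 0.997
grasp_force: 0.0
t: 9.18
eef_pos: [0.4196, 0.1506, 0.0199]
tool_rot: [-0.0, 0.999, -0.05, 0.001]
contact_force: [-1.2, -1.4, 7.6]
gripper_width: 0.758
grasp_force: 90.0
t: 9.8
eef_pos: [0.4207, 0.1511, 0.1418]
tool_rot: [-0.001, 0.999, -0.05, 0.003]
contact_force: [0.5, 1.4, -7.0]
gripper_width: 0.759
grasp_force: 102.6
```

```bash
python3 - <<'E'
from h import *
P=np.concatenate([np.load(f).reshape(-1,3) for f in("W.npy","V.npy","V2.npy","W3.npy")])
m=(P[:,1]<-.08)&(P[:,1]>-.24)
for x in np.arange(.5,.7,.02):
    k=m&(P[:,0]>x)&(P[:,0]<x+.02)&(P[:,2]>.06); print(round(x,2),k.sum(),np.round(np.percentile(P[k,2],[0,2,50]),3) if k.sum() else "")
E
```

```text
0.5 0 
0.52 191 [0.14  0.142 0.165]
0.54 1623 [0.12  0.127 0.172]
0.56 2446 [0.109 0.121 0.191]
0.58 1786 [0.102 0.117 0.216]
0.6 751 [0.1   0.207 0.218]
0.62 353 [0.214 0.215 0.219]
0.64 527 [0.203 0.216 0.313]
0.66 4375 [0.194 0.204 0.308]
0.68 5262 [0.19  0.21  0.349]
```

The pipe behind the tray blocks a lengthwise pour, so I'll pour sideways: basket yaw about +85°, spout toward -y over the tray.

```bash
python3 -m creep '[[-1,0,-24,0,0,0,0.177],[-1,0,-25,0,0,0,0.177],[-1,0,-25,0,0,0,0.177],[-1,0,-25,0,0,0,0.177],[-1,0,-25,0,0,0,0.177]]'; python3 -m creep '[[-1,0,-25,0,0,0,0.177],[-1,0,-24,0,0,0,0.177],[-1,0,-24,0,0,0,0.177],[-1,0,-24,-10,0,0,0.174],[-1,0,0,-20,0,0,0]]'; python3 - <<'E'
from h import *
st()
a,W=cloud("scene"); save("s3.png",a)
E
```

```text
t: 10.42
eef_pos: [0.4176, 0.0254, 0.1377]
tool_rot: [-0.0, 0.923, 0.385, -0.001]
contact_force: [-1.0, 0.9, -2.5]
gripper_width: 0.762
grasp_force: 99.1
t: 11.05
eef_pos: [0.4181, -0.0728, 0.1077]
tool_rot: [-0.0, 0.736, 0.677, -0.0]
contact_force: [0.1, 0.9, -2.4]
gripper_width: 0.763
grasp_force: 104.2
t 11.05 p [ 0.4181 -0.0728  0.1077] y [ 0.997 -0.083 -0.001] z [-0.001 -0.    -1.   ] F [ 0.1  0.9 -2.4] w 0.7632075809289478 g 104.17492032051086 q [ 0.66  0.33 -0.72  2.2   0.34  0.71 -0.38]
```

View pics/s3.png

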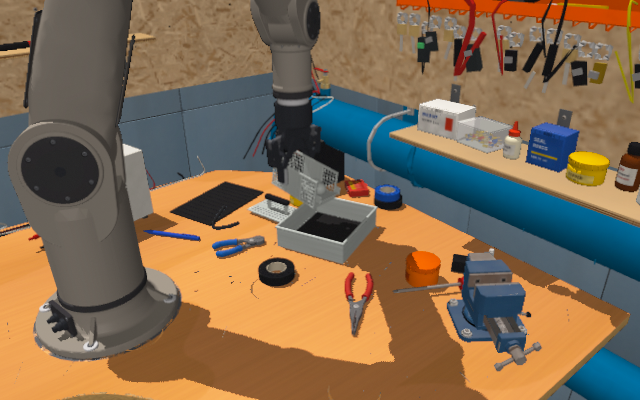

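```bash
python3 - <<'E'
from h import *
a=cv2.imread("pics/s3.png")[110:270,230:410]; cv2.imwrite("pics/c3.png",cv2.resize(a,None,fx=4,fy=3.7,interpolation=cv2.INTER_CUBIC))
b,V=cloud("side")
cv2.imwrite("pics/c3.png",np.hstack([cv2.resize(a,(400,400)),cv2.resize(b[100:280,230:390,::-1],(400,400))]))
E
```

```text
(no output)
```

View pics/c3.png

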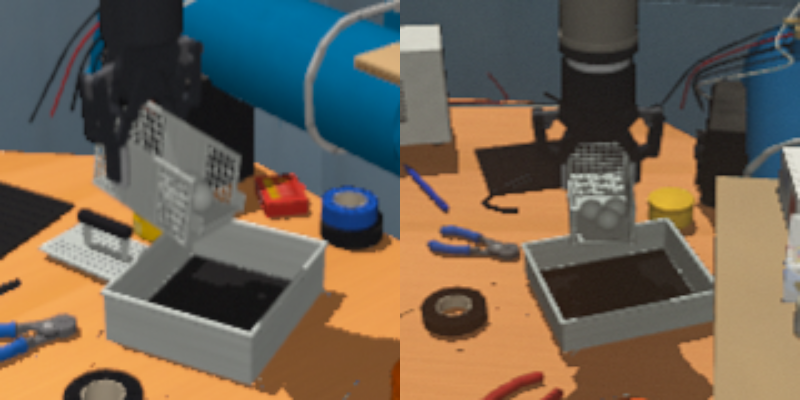

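The basket has swung about the pads: the spout is already down by roughly 25°, over the tray, and the balls are resting at the lip. I'll grip harder and finish the tip.

```bash
python3 -m creep '[[-1,0,0,0,0,0,0],[-1,0,-2,0,0.13,-0.011,0],[-1,0,-4,0,0.13,-0.011,0],[-1,0,-4,-5,0.13,-0.011,0],[-1,0,-4,-5,0.13,-0.011,0]]' 120; python3 - <<'E'
from h import *
st()
a,W=cloud("scene"); save("s4.png",a)
b,V=cloud("side");cv2.imwrite("pics/c4.png",np.hstack([cv2.resize(a[110:270,230:410,::-1],(400,400)),cv2.resize(b[100:280,230:390,::-1],(400,400))]))
E
```

```text
t: 11.78
eef_pos: [0.4199, -0.0853, 0.0998]
tool_rot: [-0.174, 0.71, 0.655, 0.192]
contact_force: [-0.8, 0.6, -4.5]
gripper_width: 0.755
grasp_force: 136.3
t 11.775 p [ 0.4199 -0.0853  0.0998] y [ 0.997 -0.081  0.005] z [ 0.045  0.498 -0.866] F [-0.8  0.6 -4.5] w 0.7553905420082595 g 136.26505851745605 q [ 1.16  0.59 -0.93  2.12 -0.07  0.76  0.27]
```

View pics/c4.png

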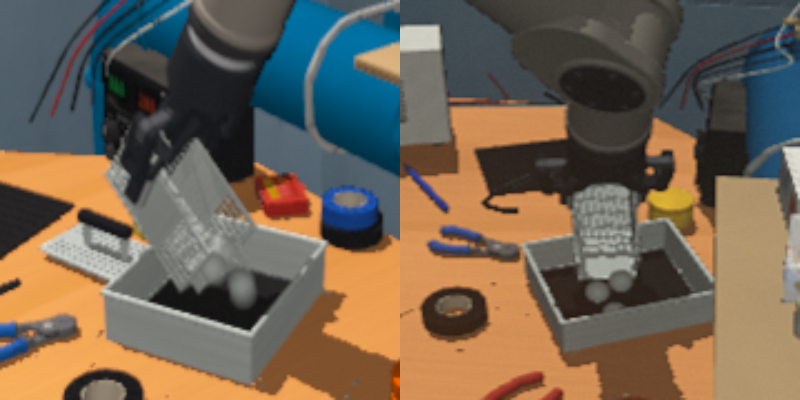

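The balls are leaving over the lip into the tray. I'll tip a little further and let them finish.

```bash
python3 -m creep '[[-1,0,0,4,0.1,-0.009,0],[-1,0,0,4,0.1,-0.009,0],[-1,0,0,0,0,0,0],[-1,0,0,0,0,0,0],[-1,0,0,0,0,0,0]]'; python3 - <<'E'
from h import *
st()
for n in("scene","side"):
    a,W=cloud(n); save(f"{n}5.png",a); np.save(f"{n}5.npy",W); P=W
    # tray interior points
    c,s=np.cos(np.radians(10)),np.sin(np.radians(10)); dx=P[...,0]-.427; dy=P[...,1]+.152
    u=c*dx+s*dy; v=-s*dx+c*dy
    m=(abs(u)<.078)&(abs(v)<.068)&(P[...,2]>.010)&(P[...,2]<.036)
    N,L,S,C=cv2.connectedComponentsWithStats(m.astype(np.uint8))
    for i in range(1,N):
        if S[i,4]>15: print(n,S[i],np.round(P[L==i].mean(0),3),np.round(P[L==i].max(0)-P[L==i].min(0),3))
# basket plane orientation: points of basket region above tray
    m=(P[...,2]>.055)&(abs(P[...,0]-.42)<.06)&(P[...,1]<.03)&(P[...,1]>-.16)&(P[...,2]<.2)
    print(n,m.sum(),[np.round(np.percentile(P[m][:,k],[2,98]),3) for k in range(3)])
E
```

```text
t: 12.5
eef_pos: [0.4191, -0.0837, 0.1074]
tool_rot: [-0.238, 0.687, 0.636, 0.26]
contact_force: [-0.4, -0.4, -2.1]
gripper_width: 0.76
grasp_force: 136.7
t 12.5 p [ 0.4191 -0.0837  0.1074] y [ 0.997 -0.079  0.004] z [ 0.055  0.657 -0.752] F [-0.4 -0.4 -2.1] w 0.7598683400952007 g 136.68108701705933 q [ 1.27  0.72 -0.98  2.07 -0.14  0.85  0.39]
scene [342 219  12  11 110] [ 0.46  -0.179  0.022] [0.023 0.023 0.02 ]
scene [343 234   7   8  28] [ 0.408 -0.21   0.026] [0.014 0.013 0.013]
scene 1971 [array([0.37, 0.45]), array([-0.158, -0.056]), array([0.057, 0.192])]
side [328 228   9   8  59] [ 0.463 -0.181  0.022] [0.022 0.021 0.016]
side 860 [array([0.364, 0.474]), array([-0.158, -0.078]), array([0.056, 0.191])]
```

```bash
python3 -m creep '[[-1,0,0,30,0,0,0],[-1,0,0,40,0,0,0],[-1,0,0,10,-0.145,0.012,0],[-1,0,0,0,-0.145,0.012,0],[-1,0,0,0,-0.145,0.012,0]]'; python3 -m creep '[[-1,0,0,0,-0.145,0.012,0],[-1,0,0,0,-0.144,0.013,0],[-1,0,0,0,0,0,0]]'; python3 - <<'E'
from h import *
st()
for n in("scene","side","wrist"):
    a,W=cloud(n); save(f"{n}6.png",a); np.save(f"{n}6.npy",W); P=W
    c,s=np.cos(np.radians(10)),np.sin(np.radians(10)); dx=P[...,0]-.427; dy=P[...,1]+.152
    u=c*dx+s*dy; v=-s*dx+c*dy
    m=(abs(u)<.08)&(abs(v)<.07)&(P[...,2]>.011)&(P[...,2]<.036)
    N,L,S,C=cv2.connectedComponentsWithStats(m.astype(np.uint8))
    for i in range(1,N):
        if S[i,4]>15: print(n,S[i],np.round(P[L==i].mean(0),3),np.round(P[L==i].max(0)-P[L==i].min(0),3))
E
python3 - <<'E'
import cv2,numpy as np
a=cv2.imread("pics/scene6.png");b=cv2.imread("pics/side6.png");w=cv2.imread("pics/wrist6.png")
t=np.hstack([cv2.resize(a[90:270,230:410],(400,300)),cv2.resize(b[80:280,230:390],(400,300))])
cv2.imwrite("pics/c6.png",np.vstack([t,cv2.resize(w,(800,300))[:, :]]))
E
```

```text
t: 13.22
eef_pos: [0.419, -0.0843, 0.1875]
tool_rot: [-0.093, 0.728, 0.672, 0.104]
contact_force: [-0.5, -0.6, -3.7]
gripper_width: 0.762
grasp_force: 136.6
t: 13.6
eef_pos: [0.4192, -0.081, 0.1877]
tool_rot: [0.003, 0.732, 0.681, -0.001]
contact_force: [-0.5, -0.4, -2.8]
gripper_width: 0.757
grasp_force: 136.6
t 13.6 p [ 0.4192 -0.081   0.1877] y [ 0.997 -0.072  0.003] z [ 0.002 -0.005 -1.   ] F [-0.5 -0.4 -2.8] w 0.7567266717015647 g 136.58057928085327 q [ 0.87  0.22 -0.92  2.12  0.23  0.9  -0.25]
scene [342 219  12  11 108] [ 0.46  -0.179  0.022] [0.021 0.022 0.02 ]
scene [343 234   7   8  28] [ 0.408 -0.21   0.026] [0.016 0.013 0.013]
side [328 228   9   8  60] [ 0.463 -0.181  0.021] [0.023 0.019 0.017]
```

View pics/c6.png

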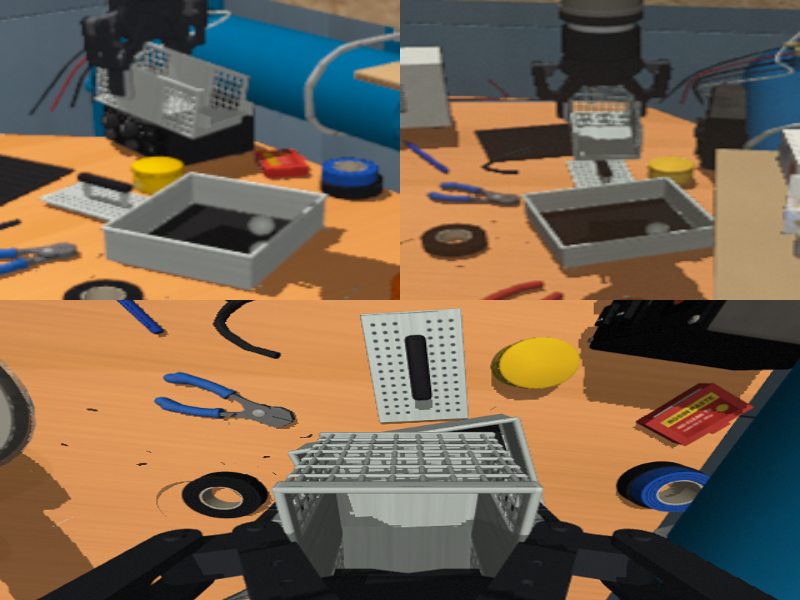

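The basket is empty as far as is visible, with the balls in the tray (two in view) and the lid undisturbed. Next I'll measure the basket's pitch in the gripper and check for the third ball numerically.

```bash
cat > pitch.py <<'E'
from h import *
import sys
def pitch(n,P,g,yaw):
    e=np.array([np.cos(yaw),np.sin(yaw)]); f=np.array([-e[1],e[0]])
    D=P.reshape(-1,3)-g; D=D[np.isfinite(D[:,0])]; x=D[:,:2]@e; y=D[:,:2]@f; z=D[:,2]
    m=(abs(y)<.038)&(abs(x)<.085)&(abs(z)<.1); x,y,z=x[m],y[m],z[m]
    # side rims upper envelope
    print(n,m.sum(),"x,zmax bins:",[(int(b*1000),int(1000*np.percentile(z[(x>b)&(x<b+.008)],98)),int(1000*z[(x>b)&(x<b+.008)].min()),int(((x>b)&(x<b+.008)).sum())) for b in np.arange(-.085,.085,.008) if ((x>b)&(x<b+.008)).sum()>8])
if __name__=="__main__":
    g=np.array([float(v) for v in sys.argv[2:5]]); 
    for n in("scene","side","wrist"): pitch(n,np.load(f"{n}{sys.argv[1]}.npy"),g,np.radians(float(sys.argv[5])))
E
python3 pitch.py 6 .419 -.081 .2137 85.5
```

```text
scene 2878 x,zmax bins: [(-85, 13, -50, 187), (-77, 13, -47, 121), (-69, 15, -45, 123), (-61, 16, -44, 128), (-53, 17, -43, 168), (-45, 18, -43, 192), (-37, 19, -41, 162), (-29, 71, -39, 173), (-21, 89, -41, 430), (-13, 96, -36, 640), (-5, 95, -35, 143), (2, 95, -35, 147), (10, 60, -34, 61), (18, 29, -33, 61), (26, 29, -31, 91), (34, 12, -29, 51)]
side 1620 x,zmax bins: [(-85, 10, -54, 90), (-77, 10, -39, 41), (-69, 12, -40, 43), (-61, 14, -46, 46), (-53, 15, -45, 54), (-45, 16, -45, 45), (-37, 99, -44, 47), (-29, 78, -44, 100), (-21, 89, -41, 372), (-13, 93, -41, 319), (-5, 47, -41, 57), (2, 49, -38, 65), (10, 45, -37, 53), (18, 25, -37, 44), (26, 23, -35, 149), (34, 5, -34, 95)]
wrist 48599 x,zmax bins: [(-77, -37, -48, 510), (-69, -36, -48, 1361), (-61, -22, -46, 1517), (-53, -10, -45, 1553), (-45, 0, -43, 1858), (-37, 4, -44, 1825), (-29, 8, -42, 1956), (-21, 12, -41, 2165), (-13, 16, -40, 2277), (-5, 47, -35, 1349), (2, 57, -37, 8468), (10, 63, -36, 10385), (18, 26, -35, 1574), (26, 27, -34, 8989), (34, -7, -34, 2812)]
```

Pitch is about 9° spout-down, and the basket has slid about 20 mm toward the spout in the grip. I'll level it, carry it back over the mat, and re-measure before setting it down.

```bash
python3 -m creep '[[-1,0,0,0,-0.155,0.013,0],[-1,0,20,0,0,0,-0.177],[-1,2,26,0,0,0,-0.177],[-1,2,27,0,0,0,-0.177],[-1,2,27,0,0,0,-0.177]]'; python3 -m creep '[[-1,2,27,0,0,0,-0.177],[-1,2,27,0,0,0,-0.177],[-1,2,27,0,0,0,-0.177],[-1,0,27,-20,0,0,-0.177],[-1,0,22,-30,0,0,-0.177]]'; python3 -m creep '[[-1,0,0,-30,0,0,0],[-1,0,0,0,0,0,0]]'; python3 - <<'E'
from h import *
st()
for n in("scene","side","wrist"):
    a,W=cloud(n); save(f"{n}7.png",a); np.save(f"{n}7.npy",W)
o=get_obs();q=o["tool_rot"];z=R.from_quat([q[1],q[2],q[3],q[0]]).as_matrix()[:,2]
g=np.array(o["eef_pos"])-.026*z; print(g)
from pitch import pitch
for n in("scene","side","wrist"): pitch(n,np.load(f"{n}7.npy"),g,np.radians(-6))
E
```

```text
t: 14.38
eef_pos: [0.4249, 0.0147, 0.1861]
tool_rot: [0.029, 0.923, 0.376, -0.074]
contact_force: [0.5, -0.1, -2.8]
gripper_width: 0.759
grasp_force: 136.5
t: 15.0
eef_pos: [0.4324, 0.145, 0.1362]
tool_rot: [-0.005, 0.995, -0.056, -0.079]
contact_force: [0.2, -0.5, -2.5]
gripper_width: 0.761
grasp_force: 136.5
t: 15.25
eef_pos: [0.4297, 0.1433, 0.1047]
tool_rot: [-0.004, 0.995, -0.052, -0.083]
contact_force: [-0.1, -0.1, -1.7]
gripper_width: 0.759
grasp_force: 136.5
t 15.25 p [0.4297 0.1433 0.1047] y [-0.105 -0.995  0.001] z [-0.164  0.016 -0.986] F [-0.1 -0.1 -1.7] w 0.7593594248374871 g 136.4947485923767 q [ 0.15  0.46 -0.67  2.04  0.24  0.89 -2.34]
[0.43591639 0.14431333 0.13315855]
scene 1859 x,zmax bins: [(-85, 22, -37, 93), (-77, 22, -38, 85), (-69, 22, -37, 86), (-61, 22, -38, 87), (-53, 21, -38, 119), (-45, 21, -37, 120), (-37, 21, -39, 133), (-29, 22, -39, 125), (-21, 21, -38, 118), (-13, 79, -38, 280), (-5, 94, -38, 305), (2, 95, -38, 116), (10, 97, -38, 58), (18, 94, -38, 52), (26, 98, -38, 64), (34, 17, -35, 18)]
side 908 x,zmax bins: [(-85, 20, -40, 57), (-77, 22, -39, 54), (-69, 21, -40, 57), (-61, 21, -40, 53), (-53, 19, -41, 72), (-45, 20, -42, 64), (-37, 20, -40, 78), (-29, 19, -42, 70), (-21, 20, -42, 67), (-13, 79, -41, 75), (-5, 88, -39, 42), (2, 97, -39, 33), (10, 95, -40, 37), (18, 94, -41, 58), (26, 96, -41, 82)]
wrist 48605 x,zmax bins: [(-77, -25, -36, 800), (-69, -25, -37, 1434), (-61, -12, -37, 1546), (-53, -6, -36, 1559), (-45, 1, -37, 1808), (-37, 7, -38, 1734), (-29, 10, -38, 1925), (-21, 12, -38, 2095), (-13, 15, -37, 1730), (-5, 19, -37, 1119), (2, 42, -38, 1970), (10, 50, -38, 5393), (18, 58, -38, 12013), (26, 61, -38, 2809), (34, 22, -39, 10666)]
```

Level now. Lowering.

```bash
python3 -m creep '[[-1,3,5,-30,0,0,0],[-1,0,0,-30,0,0,0],[-1,0,0,-18,0,0,0],[-1,0,0,-6,0,0,0],[-1,0,0,-2,0,0,0]]'; python3 -m creep '[[-1,0,0,-1.5,0,0,0],[-1,0,0,0,0,0,0]]' 
python3 -m creep '[[-1,0,0,-1.5,0,0,0],[-1,0,0,0,0,0,0]]'
```

```text
t: 16.02
eef_pos: [0.4345, 0.1505, 0.0213]
tool_rot: [-0.004, 0.996, -0.051, -0.079]
contact_force: [0.6, -0.9, -2.0]
gripper_width: 0.756
grasp_force: 136.8
t: 16.27
eef_pos: [0.4343, 0.1505, 0.0198]
tool_rot: [-0.004, 0.996, -0.051, -0.079]
contact_force: [0.3, 0.3, -1.6]
gripper_width: 0.756
grasp_force: 136.8
t: 16.52
eef_pos: [0.4339, 0.1504, 0.0179]
tool_rot: [-0.004, 0.996, -0.051, -0.079]
contact_force: [0.3, 0.5, -3.7]
gripper_width: 0.757
grasp_force: 136.8
```

```bash
python3 -m creep '[[-1,0,0,-1.5,0,0,0],[-1,0,0,0,0,0,0]]' 
python3 -m creep '[[-1,0,0,-1.5,0,0,0],[-1,0,0,0,0,0,0]]'
```

```text
t: 16.77
eef_pos: [0.434, 0.1504, 0.0163]
tool_rot: [-0.004, 0.996, -0.051, -0.08]
contact_force: [0.2, -0.0, -2.8]
gripper_width: 0.76
grasp_force: 136.8
t: 17.02
eef_pos: [0.4338, 0.1504, 0.016]
tool_rot: [-0.003, 0.996, -0.051, -0.08]
contact_force: [-4.2, -2.0, 14.7]
gripper_width: 0.757
grasp_force: 138.6
```

```bash
python3 -m creep '[[1,0,0,0,0,0,0],[1,0,0,0,0,0,0],[1,0,0,0,0,0,0],[1,0,0,20,0,0,0],[1,0,0,40,0,0,0]]'; python3 -m creep '[[1,0,0,50,0,0,0],[1,0,0,50,-0.016,-0.165,0],[1,-10,-10,40,0,0,0],[1,0,0,0,0,0,0]]'; python3 - <<'E'
from h import *
st()
for n in("scene","side","wrist"):
    a,W=cloud(n); save(f"{n}8.png",a); np.save(f"{n}8.npy",W)
    P=W.reshape(-1,3)
    m=(P[:,0]>.32)&(P[:,0]<.52)&(abs(P[:,1]-.15)<.07)
    k=m&(P[:,2]>.058)&(P[:,2]<.075); print(n,"rim",k.sum(),cv2.minAreaRect((P[k][:,:2]*1000).astype(np.float32)),np.round(np.median(P[k],0),4))
    for e,kk in(("near",P[:,0]<.41),("far",P[:,0]>.41)): print(e,np.round(np.percentile(P[k&kk,2],[20,50,80]),4))
    D=P-np.array([.43,.002,0]); k=(P[:,2]>.03)&(P[:,2]<.055)&(abs(D[:,0])<.05)&(abs(D[:,1])<.055)
    print("handle",k.sum(),cv2.minAreaRect((P[k][:,:2]*1000).astype(np.float32)) if k.sum()>10 else "")
E
```

```text
t: 17.65
eef_pos: [0.4328, 0.15, 0.0743]
tool_rot: [-0.003, 0.995, -0.051, -0.081]
contact_force: [0.5, 0.1, 0.2]
gripper_width: 1.001
grasp_force: 0.0
t: 18.15
eef_pos: [0.4249, 0.1406, 0.2176]
tool_rot: [-0.0, 0.999, -0.051, 0.006]
contact_force: [-0.4, -0.4, -0.9]
gripper_width: 0.999
grasp_force: 0.0
t 18.15 p [0.4249 0.1406 0.2176] y [-0.102 -0.995 -0.001] z [ 0.012 -0.    -1.   ] F [-0.4 -0.4 -0.9] w 0.9990149264920246 g 0.0 q [ 0.22  0.18 -0.74  2.06  0.16  0.95 -2.28]
scene rim 332 ((412.44451904296875, 151.80630493164062), (72.19471740722656, 129.30198669433594), 82.96837615966797) [0.4173 0.138  0.0642]
near [0.0617 0.0642 0.0663]
far [0.0608 0.0643 0.0664]
handle 168 ((430.888916015625, -3.1739883422851562), (15.631999969482422, 69.01509094238281), 0.8876919150352478)
side rim 158 ((412.193603515625, 151.36048889160156), (73.32791137695312, 126.32096099853516), 83.40538024902344) [0.4165 0.1279 0.0617]
near [0.0601 0.0618 0.0636]
far [0.0597 0.0617 0.0634]
handle 76 ((431.6427307128906, -1.4744834899902344), (13.584346771240234, 73.08578491210938), 0.7700420618057251)
wrist rim 1214 ((413.1249694824219, 152.66102600097656), (66.15108489990234, 125.5160140991211), 84.21902465820312) [0.4341 0.1509 0.0644]
near [0.0636 0.0645 0.0651]
far [0.0636 0.0644 0.0651]
handle 1054 ((432.9056396484375, 0.025146484375), (14.53327751159668, 69.95511627197266), 0.5434846878051758)
```

The basket stands level and upright at (.413,.152), yaw about -6°. Now fetching the lid.

```bash
python3 -m creep '[[0,7,-20,0,0,-0.012,0.18],[0,0,-30,0,0,0,0.18],[0,0,-30,-10,0,0,0.18],[0,0,-30,-10,0,0,0.18],[0,0,-30,-20,0,0,0.18]]' 40; python3 -m creep '[[0,0,0,-20,0,0,0.18],[0,0,0,-20,0,0,0.18],[0,0,0,-20,0,0,0.18],[0,0,0,0,0,0,0.18],[0,0,0,0,0,0,0.06]]'; python3 - <<'E'
from h import *
st()
for n in ("wrist",):
    a,W=cloud(n); save("w9.png",a); P=W.reshape(-1,3)
    D=P-np.array([.43,.002,0]); k=(P[:,2]>.03)&(P[:,2]<.055)&(abs(D[:,0])<.025)&(abs(D[:,1])<.055)
    print("handle",k.sum(),cv2.minAreaRect((P[k][:,:2]*1000).astype(np.float32)) if k.sum()>10 else "")
E
```

```text
t: 18.92
eef_pos: [0.4309, -0.0004, 0.1734]
tool_rot: [-0.005, 0.92, 0.391, 0.008]
contact_force: [0.5, 0.1, -0.1]
gripper_width: 0.496
grasp_force: 0.0
t: 19.55
eef_pos: [0.43, 0.0008, 0.1129]
tool_rot: [-0.009, 0.703, 0.711, 0.006]
contact_force: [-0.0, 0.1, -0.3]
gripper_width: 0.498
grasp_force: 0.0
t 19.55 p [0.43   0.0008 0.1129] y [ 1.     0.011 -0.004] z [-0.005  0.021 -1.   ] F [-0.   0.1 -0.3] w 0.498201795735011 g 0.0 q [ 0.61  0.37 -0.86  2.18  0.38  0.75 -0.49]
handle 1800 ((433.16326904296875, -0.100189208984375), (13.973248481750488, 69.17406463623047), 1.1185450553894043)
```

```bash
python3 -m creep '[[0,2,0,-30,-0.021,-0.005,0],[0,0,0,-30,0,0,0],[0,0,0,-20,0,0,0],[0,0,0,-10,0,0,0],[0,0,0,0,0,0,0]]' 40; python3 -m creep '[[-1,0,0,0,0,0,0],[-1,0,0,0,0,0,0],[-1,0,0,0,0,0,0],[-1,0,0,10,0,0,0],[-1,0,0,30,0,0,0]]';python3 -m creep '[[-1,0,0,40,0,0,-0.14],[-1,0,0,40,0,0,-0.18],[-1,0,15,20,0,0,-0.18],[-1,0,25,0,0,0,-0.18],[-1,0,25,0,0,0,-0.18]]'
```

```text
t: 20.23
eef_pos: [0.4323, 0.0007, 0.024]
tool_rot: [0.002, 0.705, 0.71, -0.0]
contact_force: [-0.7, 0.0, -0.1]
gripper_width: 0.5
grasp_force: 0.0
t: 20.85
eef_pos: [0.4317, 0.0003, 0.0648]
tool_rot: [0.001, 0.704, 0.71, -0.0]
contact_force: [-0.2, 0.0, -1.8]
gripper_width: 0.154
grasp_force: 41.0
t: 21.48
eef_pos: [0.4328, 0.0658, 0.1657]
tool_rot: [0.003, 0.937, 0.348, -0.0]
contact_force: [-0.9, -0.2, -0.8]
gripper_width: 0.153
grasp_force: 41.0
```

```bash
python3 -m creep '[[-1,-3,25,0,0,0,-0.18],[-1,-3,25,0,0,0,-0.18],[-1,-4,25,0,0,0,-0.18],[-1,-4,10,0,0,0,-0.18],[-1,0,0,0,0,0,-0.1]]';python3 -m creep '[[-1,0,0,-20,0,0,0],[-1,0,0,0,0,0,0]]'; cat > lid.py <<'E'
from h import *
st()
z=get_obs()["eef_pos"][2]+.019-.04+.011
for n in("scene","side","wrist"):
    a,W=cloud(n); save(f"{n}_l.png",a); P=W.reshape(-1,3)
    m=(P[:,0]>.3)&(P[:,0]<.52)&(abs(P[:,1]-.15)<.07)
    for t,lo,hi in(("lid",z-.006,z+.006),("rim",.058,.0725),("handle",z+.022,z+.04)):
        k=m&(P[:,2]>lo)&(P[:,2]<hi)
        if k.sum()>20: r=cv2.minAreaRect((P[k][:,:2]*1000).astype(np.float32)); print(n,t,k.sum(),np.round(r[0],1),np.round(r[1],1),round(r[2],1), "z",np.round(np.median(P[k,2]),4))
E
python3 lid.py
```

```text
t: 22.1
eef_pos: [0.4182, 0.1516, 0.1653]
tool_rot: [0.002, 0.999, -0.052, -0.002]
contact_force: [0.5, 0.3, -1.0]
gripper_width: 0.154
grasp_force: 41.0
t: 22.35
eef_pos: [0.4177, 0.15, 0.1443]
tool_rot: [0.002, 0.999, -0.051, -0.003]
contact_force: [0.0, -0.5, -1.0]
gripper_width: 0.147
grasp_force: 41.0
t 22.35 p [0.4177 0.15   0.1443] y [-0.101 -0.995  0.005] z [-0.006 -0.005 -1.   ] F [ 0.  -0.5 -1. ] w 0.1469863403996199 g 40.971819162368774 q [ 0.07  0.28 -0.64  2.13  0.23  0.8  -2.38]
scene lid 591 [415.2 148.3] [ 74.1 131.6] 83.1 z 0.1312
scene rim 342 [412.2 150.9] [ 73.7 126.7] 84.3 z 0.064
scene handle 177 [416.1 147.7] [40.5 64.6] 54.8 z 0.1641
side lid 229 [416.8 146.5] [ 73.4 128. ] 85.3 z 0.1292
side rim 152 [412.  149.2] [ 73.2 125. ] 84.5 z 0.0622
side handle 94 [415.1 139.1] [27.9 68.1] 83.4 z 0.1623
wrist lid 17037 [418.2 150.4] [ 71.9 129.6] 84.3 z 0.1296
wrist handle 5656 [419.3 148. ] [67.  38.2] 12.8 z 0.1642
```

Lid is offset (+4,-2.7) mm relative to the basket. I'll correct that and lower it.

```bash
python3 -m creep '[[-1,-4,2.7,-20,0.005,-0.006,0],[-1,0,0,-20,0,0,0],[-1,0,0,-10,0,0,0],[-1,0,0,0,0,0,0]]';  python3 lid.py
```

```text
t: 23.0
eef_pos: [0.4149, 0.1531, 0.0948]
tool_rot: [-0.001, 0.999, -0.051, 0.001]
contact_force: [-0.0, -0.2, -0.4]
gripper_width: 0.155
grasp_force: 41.0
t 23.0 p [0.4149 0.1531 0.0948] y [-0.102 -0.995 -0.001] z [ 0.002  0.001 -1.   ] F [-0.  -0.2 -0.4] w 0.15494438155217863 g 41.00806653499603 q [ 0.02  0.36 -0.6   2.18  0.32  0.68 -2.47]
scene lid 614 [413.5 152.2] [ 78.3 132.2] 83.0 z 0.0814
scene rim 221 [412.6 149.6] [ 69.  131.2] 81.7 z 0.0645
scene handle 182 [411.6 149.3] [36.6 66. ] 57.7 z 0.1148
side lid 217 [414.3 150. ] [ 75.  126.8] 85.3 z 0.0797
side rim 110 [409.7 122.8] [ 18.9 124. ] 87.2 z 0.0632
side handle 79 [412.9 142.9] [24.3 66.7] 81.4 z 0.1126
wrist lid 16598 [415.4 153.5] [ 71.8 128.9] 84.1 z 0.0799
wrist handle 5650 [415.7 150.8] [67.5 38.3] 13.3 z 0.1144
```

```bash
python3 -m creep '[[-1,-1,-0.5,-6,0,0,0],[-1,0,0,-4,0,0,0],[-1,0,0,-2,0,0,0],[-1,0,0,-1.5,0,0,0],[-1,0,0,0,0,0,0]]'
```

```text
t: 23.78
eef_pos: [0.414, 0.1526, 0.0833]
tool_rot: [0.001, 0.999, -0.051, 0.002]
contact_force: [-10.2, -4.2, 33.1]
gripper_width: 0.153
grasp_force: 45.5
```

```bash
python3 -m creep '[[-1,0,0,2.5,0,0,0],[-1,-2,-0.5,0,0,0,0],[-1,0,0,-2,0,0,0],[-1,0,0,-1,0,0,0],[-1,0,0,0,0,0,0]]'; python3 lid.py
```

```text
t: 24.4
eef_pos: [0.4121, 0.1523, 0.0832]
tool_rot: [0.001, 0.999, -0.051, 0.002]
contact_force: [-13.4, -6.0, 43.2]
gripper_width: 0.153
grasp_force: 47.0
t 24.4 p [0.4121 0.1523 0.0832] y [-0.102 -0.995  0.001] z [ 0.004 -0.001 -1.   ] F [-13.4  -6.   43.2] w 0.153319429011655 g 46.97388231754303 q [ 0.01  0.38 -0.59  2.2   0.35  0.65 -2.5 ]
scene lid 622 [410.1 151.2] [ 76.2 133. ] 84.1 z 0.0701
scene rim 720 [410.1 151.2] [ 76.2 133. ] 84.1 z 0.0698
scene handle 178 [408.3 148. ] [37.9 66.8] 60.5 z 0.1036
side lid 176 [409.8 148. ] [ 72.4 127.4] 82.5 z 0.068
side rim 465 [411. 152.] [ 79.8 128.2] 86.0 z 0.0667
side handle 88 [409.8 142.1] [28.7 66.9] 83.6 z 0.1011
wrist lid 13351 [411.7 152.2] [ 71.5 128.6] 84.2 z 0.0679
wrist rim 17475 [411.5 152.1] [ 72.3 129.4] 84.2 z 0.0677
wrist handle 5691 [412.5 149.9] [66.7 38.3] 13.3 z 0.1023
```

The lid plate's height (.070/.068/.068 by the three cameras) matches the initial seated values (.070/.067/.068), so it's home. Relieving the force, releasing and rising.

```bash
python3 -m creep '[[-1,0,0,1.5,0,0,0],[-0.3,0,0,0,0,0,0],[-0.3,0,0,0,0,0,0],[0,0,0,30,0,0,0],[0,0,0,50,0,0,0]]'; python3 -m creep '[[0,0,0,50,0,0,0],[0,5,-50,20,0,0,0],[0,5,-60,0,0,0,0],[0,5,-60,0,0,0,0],[0,0,-40,0,0,0,0]]'; python3 - <<'E'
from h import *
st()
for n in("scene","side","wrist"):
    a,W=cloud(n); save(f"{n}_f.png",a); P=W.reshape(-1,3)
    m=(P[:,0]>.3)&(P[:,0]<.52)&(abs(P[:,1]-.15)<.07)
    for t,lo,hi in(("lid",.063,.078),("handle",.085,.115)):
        k=m&(P[:,2]>lo)&(P[:,2]<hi)
        if k.sum()>20:
            r=cv2.minAreaRect((P[k][:,:2]*1000).astype(np.float32)); A=np.c_[P[k][:,:2]-P[k][:,:2].mean(0),np.ones(k.sum())]; print(n,t,k.sum(),np.round(r[0],1),np.round(r[1],1),round(r[2],1),"z",np.round(np.median(P[k,2]),4),"slopes",np.round(np.linalg.lstsq(A,P[k,2],rcond=None)[0][:2],3))
    c,s=np.cos(np.radians(10)),np.sin(np.radians(10)); dx=W[...,0]-.427; dy=W[...,1]+.152
    u=c*dx+s*dy; v=-s*dx+c*dy
    m=(abs(u)<.082)&(abs(v)<.072)&(W[...,2]>.012)&(W[...,2]<.036)
    N,L,S,C=cv2.connectedComponentsWithStats(m.astype(np.uint8))
    for i in range(1,N):
        if S[i,4]>15: print(n,"ball?",S[i],np.round(W[L==i].mean(0),3),np.round(W[L==i].max(0)-W[L==i].min(0),3))
    for nm,x,y,h in(("low",.516,-.005,.036),("tall",.400,-.389,.044)):
        k=(np.hypot(P[:,0]-x,P[:,1]-y)<.05)&(abs(P[:,2]-h)<.004)
        if k.sum()>20: print(n,nm,np.round(cv2.minAreaRect((P[k][:,:2]*1000).astype(np.float32))[0],0))
E
```

```text
t: 25.18
eef_pos: [0.4106, 0.1515, 0.1616]
tool_rot: [-0.0, 0.999, -0.051, -0.001]
contact_force: [1.0, -0.0, 0.5]
gripper_width: 0.502
grasp_force: 0.0
t: 25.8
eef_pos: [0.4266, -0.0609, 0.232]
tool_rot: [-0.0, 0.999, -0.052, 0.001]
contact_force: [0.4, 1.2, -0.3]
gripper_width: 0.499
grasp_force: 0.0
t 25.8 p [ 0.4266 -0.0609  0.232 ] y [-0.105 -0.994 -0.001] z [ 0.003  0.001 -1.   ] F [ 0.4  1.2 -0.3] w 0.49923373037939556 g 0.0 q [ 0.47  0.1  -0.5   2.08  0.06  0.97 -1.73]
scene lid 705 [410.9 151. ] [ 76.1 132.9] 83.3 z 0.0701 slopes [0.005 0.023]
scene handle 174 [409.4 151.8] [20.3 71.1] 85.0 z 0.1013 slopes [0.008 0.017]
scene ball? [308 199  16  13  44] [ 0.479 -0.073  0.026] [0.044 0.017 0.023]
scene ball? [343 207  10  10  20] [ 0.508 -0.147  0.022] [0.004 0.023 0.018]
scene ball? [287 208  22  21  78] [ 0.416 -0.081  0.025] [0.089 0.016 0.024]
scene ball? [360 209  10   6  16] [ 0.515 -0.185  0.031] [0.004 0.021 0.01 ]
scene ball? [342 219  12  11 106] [ 0.46  -0.179  0.022] [0.025 0.022 0.017]
scene ball? [343 234   7   8  28] [ 0.408 -0.211  0.026] [0.017 0.011 0.013]
s
[... 441 characters left out ...]
291 209  14   8  32] [ 0.381 -0.088  0.024] [0.037 0.008 0.023]
side ball? [336 208   6   7  18] [ 0.5   -0.098  0.022] [0.006 0.038 0.021]
side ball? [341 215  11  16  45] [ 0.51  -0.152  0.023] [0.013 0.069 0.024]
side ball? [328 228   9   8  59] [ 0.463 -0.181  0.022] [0.023 0.018 0.017]
side low [525.  -6.]
side tall [ 401. -389.]
wrist lid 7106 [410.8 152.2] [ 73.5 130.2] 84.8 z 0.068 slopes [-0.001  0.003]
wrist handle 1457 [411.3 151.3] [14.7 69.3] 84.7 z 0.1019 slopes [0.035 0.403]
wrist ball? [ 361   67  126  184 3188] [ 0.399 -0.201  0.024] [0.186 0.141 0.024]
wrist ball? [412 114  24  24 468] [ 0.467 -0.172  0.023] [0.025 0.024 0.017]
wrist low [524.  -3.]
wrist tall [ 400. -371.]
```

```bash
python3 - <<'E'
from h import *
def low(P):
    P=P.reshape(-1,3); k=(np.hypot(P[:,0]-.516,P[:,1]+.005)<.05)&(abs(P[:,2]-.036)<.004); return k.sum(),np.round(cv2.minEnclosingCircle((P[k][:,:2]*1000).astype(np.float32)),0) if 0 else np.round(np.median(P[k],0),4)
print("init",low(np.load("W.npy")),low(np.load("V.npy")),low(np.load("W3.npy")))
a,S=cloud("scene");b,T=cloud("side");w,W=cloud("wrist")
print("now",low(S),low(T),low(W))
c,s=np.cos(np.radians(10)),np.sin(np.radians(10)); dx=W[...,0]-.427; dy=W[...,1]+.152
u=c*dx+s*dy; v=-s*dx+c*dy
m=(abs(u)<.073)&(abs(v)<.062)&(W[...,2]>.016)&(W[...,2]<.036)
N,L,Q,C=cv2.connectedComponentsWithStats(m.astype(np.uint8))
for i in range(1,N):
    if Q[i,4]>15: print(Q[i],np.round(W[L==i].mean(0),3),np.round(W[L==i].max(0)-W[L==i].min(0),3))
m=(abs(u)<.09)&(abs(v)<.08); print("tray cols/rows seen",np.argwhere(m).min(0),np.argwhere(m).max(0), np.round([np.nanmin(u[m]),np.nanmax(u[m]),np.nanmin(v[m]),np.nanmax(v[m])],3))
E
```

```text
init (np.int64(222), array([ 0.5133, -0.0056,  0.037 ])) (np.int64(155), array([ 0.515 , -0.0032,  0.0341])) (np.int64(3208), array([ 5.174e-01, -5.000e-04,  3.460e-02]))
now (np.int64(218), array([ 0.5139, -0.0066,  0.0371])) (np.int64(152), array([ 0.5161, -0.0037,  0.0344])) (np.int64(2515), array([ 0.5172, -0.0017,  0.035 ]))
[417 115  25  24 449] [ 0.466 -0.172  0.023] [0.025 0.025 0.013]
[452 160  21  22 340] [ 0.415 -0.208  0.023] [0.025 0.019 0.013]
[459 196  19  18 266] [ 0.374 -0.216  0.023] [0.019 0.017 0.013]
tray cols/rows seen [ 59 320] [399 609] [-0.087  0.09  -0.079  0.08 ]
```

All three balls are in the tray, the tub hasn't moved, and the lid is seated level. Handing in.

```bash
python3 -c "
from station import *
print(hand_in())"
```

```text
the job is handed in; nothing more can be done
None
```

The job is done and handed in: all three balls are in the tray, the empty basket is upright on its mat, and the lid is back on and fully seated. It took about 26 s; the basket slipped in the grip during the pour and I levelled it before setting it down.

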